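Take a circuit board out of its bench holder and show its solder side

ROBOT

A 7-joint arm with a two-finger parallel gripper is mounted at the origin on a cart in front of the work surface, level with it; the furniture and walls round the work are solid. World frame = base frame: x ahead of the robot, y to its left, z up, the work surface at z = 0. Lengths are in m, angles in rad, forces in N, time in s.
With the tool pointing down it reaches from about 0.4 to 0.75 m from the base axis. Payload 19.5 kg.
Tool frame: the origin (TCP) lies midway between the tips of the shut fingers; the grasp point (between the pads) lies 19 mm behind it (pinch_z is the distance from the TCP to the grasp point, in m); z points along the fingers, y is the direction in which the jaws open and shut (so a half turn about z gives the same grasp; the last joint's range is limited). The gripper opens to 85 mm and grips with 20 to 120 N. Pads are 22 mm wide; open, the fingers measure 114 mm over their backs; the gripper's body (76 mm by 85 mm) begins 54 mm behind the grasp point. The pads swing forward as they close: fully open they stand 13 mm farther back than shut.
Start: joints at [-1.221, 0.707, -0.028, 1.485, 0.022, 0.951, -0.075], TCP at [0.22, 0.531, 0.231] pointing down, gripper open.
Joint ranges: [-2.71, 2.71], [-0.32, 2.16], [-1.57, 1.52], [0, 2.45], [-1.46, 4.6], [0, 2.02], [-2.83, 2.83]. Speed limits (rad/s): [1.89, 1.89, 2.57, 2.57, 3.01, 3.01, 3.01].

INTERFACE

Orientations are given as a unit quaternion [x, y, z, w].
In Python, from station import get_obs, get_image, get_calibration, hand_in, pinch_z gives the robot as it stands.
- The arm moves only by the tool move_arm, never from a script. Its argument "deltas" is a list of rows, each a list of 4 numbers: the shift along the tool's x, y, z in m, then the turn about the tool's z in degrees. In form: [[x, y, z, yaw], ...]. A call has 1 to 8 rows; each row is the pose to reach, as a shift and turn from the pose commanded when the call began, along the tool's axes at that moment; what a row does not reach only later rows make up. A row lasts 1/12 s, in which the tool goes at most 41.7 mm and 7.16 degrees, less where a joint would pass 70% of its speed; a pose out of reach is approached as far as the arm can. A call with a gripper value outside its range is refused whole. "gripper" is the closure, from 0 (fully open) to 1 (shut), set as the call begins (left out, the last holds). The fingers move at their own pace and stop on an object; "force" is the grip in N (left out, the last holds). Time passes only in rows, so rows that repeat a pose let the fingers close. It gives the time, the measured TCP pose, the force and the opening at its end, in the units of the state.
- get_obs(): the state, without advancing time (a new reading comes with each control period).
- get_image(name): name is "scene" or "top"; returns the picture (400x640x3 uint8, blue, green, red); there is no depth.
- get_calibration(name): a dict with "fovy" (degrees; the focal length in pixels is half the picture's height over the tangent of half this angle, whatever the lens; pixels are square), "cx", "cy" (the principal point, pixels), "origin" and "orientation" of the camera in the world. Camera axes: x right, y up, looking along -z (the intrinsics and any distortion apply to the point x, -y, -z); pixel columns grow to the right and rows downward; lengths in m; the calibration is good to about 2 mm. A picture is of the moment at which its call begins. get_calibration takes no time and is no camera call.
- hand_in(): hands the job in, once; it reports no verdict.
The state is a dict: "time": time; "qpos": joint angles; "dq": joint speeds; "tau": joint torques, N m; "position": TCP position; "eef_rot": TCP orientation; "contact_force": force on the tool from outside, world axes, zero at the start; "wrist_torque": the same for the moment, N m; "finger_gap": opening from 0.0 (shut) to 1.0 (fully open).
Only numpy, scipy, OpenCV 4.12 (cv2) and the standard library are available. Lean on these libraries where they do the work, as an engineer would, in place of code of your own. Each camera call takes 0.05 s, during which the arm holds its last target.

TASK

I want to look at the underside of the circuit board in the board holder. Unlock the sliding jaw with its quarter-turn wing knob (anticlockwise), draw the jaw back at least 2 cm, then take the board by its finned heat sink, ease it out of the fixed jaw's slot towards the open side and lift it straight up, level all the way. Finish still holding it, level and still over the holder with at least 12 cm of free height between the board and the worktop, and leave everything else on the bench where it lies.

Things in the scene. Friction and masses are not known exactly. Their poses are not given: they have to be found in the camera images.
- holder_mid (a point): Point fixed on the board holder midway between the closed jaws, 47 mm above the worktop, at the board's height; z up, y the way the sliding jaw opens, x along the jaws. Jaw faces lie 41.5 mm either side of it when closed; each jaw is 70 mm long (x), 16.5 mm thick (y), top 54.5 mm above the worktop, with a slot 5 mm high and 4 mm deep in its face for the board's edge.
- jaw (a joint): Travel of the sliding jaw in m: 0 closed on the board, 0.038 fully open, along the holder's +y. With the knob locked a pawl holds it in a toothed rail (about 1 mm of play); with the knob past 0.9 rad it slides at about 1.5 N and stays where it is left.
- knob (a joint): Angle of the wing knob in rad: 0 to 0.1 at the start (locked), grows anticlockwise seen from above, stop at 1.55; turning it lifts the locking pawl. It takes about 0.1 N m and stays where it is left.
- knob_grip (a point): Middle of the upright wing of the black wing knob on the sliding jaw's carriage, 69.5 mm above the worktop and, when closed, 83 mm from the holder's middle towards +y. The wing is 40 mm long (its y, along the slide when locked), 12 mm thick (its x), 26 mm high; free space round it above 50 mm but for the jaw. It turns about its z through this point. The jaw can be drawn by the knob.
- board_mid (a point): Middle of the circuit board, half-way up its thickness: dark green, 120 mm (its x) by 90 mm (its y, across the jaws) by 2 mm, loose, 0.11 to 0.23 kg; z up, x and y as the holder's at the start. Both 120 mm edges lie in the jaw slots, the board up to 10 mm off the middle along the jaws. Parts beside the heat sink's two x faces are under 5 mm high, others under 10 mm.
- heat_sink (a point): Centre of the dark finned heat sink fixed on the middle of the board: 40 mm (board x) by 46 mm (board y) by 26 mm high, its flat outer fins on the two x faces; this point lies 13 mm below its top and 13 mm above the board's upper face. The board balances about it.
- holder: Board holder, fixed to the worktop: aluminium base 112 x 236 x 12 mm with two guide rods, a fixed dark jaw at its -y end, a sliding jaw towards +y. Origin on the worktop below holder_mid; the base reaches 66 mm towards -y, 170 mm towards +y. Four pins 46 mm high at x = +-30, y = +-26 mm carry the board, also with the jaw open; nothing else between the jaws is as high.
- board: The circuit board with heat sink; origin 1 mm below board_mid.
- tweezers: Bystander: steel tweezers 124 mm, lying in front of the holder; leave alone.
- esd_brush: Bystander: slim black brush 144 mm, lying close behind the holder; leave alone.
- loupe: Bystander: black round stand loupe, 41 mm wide, 34 mm high, farther behind the holder; leave alone.
- relay_1: Bystander: black relay block 35 x 28 x 22 mm, behind the holder; leave alone.
- side_cutter: Bystander: side cutters 125 mm, lying to the left; leave alone.
- driver_red: Bystander: screwdriver 165 mm, lying to the left; leave alone.
- awl_amber: Bystander: small awl 105 mm, lying to the right; leave alone.
- solder_spool: Bystander: spool 62 x 77 x 38 mm, to the right; leave alone.

How it is judged:
By the outcome, as a careful person would: the job done as asked, in the order asked, and still so for the second after the job is handed in, while the arm keeps its last pose, push and grip.
It also fails if it takes over 48 s, if anything falls off the work surface, if the arm or the gripper's body presses on something with over 40 N, if the wrist force passes 120 N, or if a joint passes its speed limit or range.

## Working session

There is one attempt and no reset: what is moved stays moved. The work goes in short steps, Python scripts to look and compute and a tool call to move; the robot and the scene stay as the last step left them, time stands still between calls to the robot, and variables do not carry over. Pictures are saved under pics/ and viewed, and the job is handed in when it is done.

Besides the shell and the picture viewer there is one more tool, called after "Emit:" in YAML: its name, and indented under it one key for each argument. move_arm: Moves the arm, as the interface text tells. Its arguments: {"type":"object","properties":{"deltas":{"type":"array"},"gripper":{"type":"number"},"force":{"type":"number"}},"required":["deltas"]}

```bash
mkdir -p pics; ls; python3 - <<'E'
from station import *
import cv2
print(get_obs()); print(pinch_z)
for n in("scene","top"):
    print(n,get_calibration(n)); cv2.imwrite(f"pics/{n}0.png",get_image(n))
E
```

```text
pics
{'time': 0.0, 'qpos': array([-1.22071886,  0.7070897 , -0.0275957 ,  1.48496621,  0.02200363,
        0.95093957, -0.07552363]), 'dq': array([ 6.09855243e-04, -9.86148397e-04, -1.41011049e-03, -9.77179411e-05,
       -3.21542684e-05,  1.88567769e-04, -8.10628697e-04]), 'tau': array([ 2.05016353e-03, -8.83211875e+01,  1.23454772e+00, -2.36155879e+01,
        1.66869321e-02,  6.61358397e-03, -6.10243887e-05]), 'position': array([0.21946518, 0.53118709, 0.23084303]), 'eef_rot': array([ 1.94657053e-01,  9.80871209e-01, -5.44127880e-04, -8.09155281e-05]), 'contact_force': array([-0.25212367,  0.73872187,  0.27123265]), 'wrist_torque': array([0.01088146, 0.02621911, 0.06074834]), 'finger_gap': 0.9989052849978372}
0.0187
scene {'fovy': 47.3532429245871, 'cx': 322.02529129922976, 'cy': 197.55228601860676, 'origin': array([-0.29189323,  0.64158931,  1.15784593]), 'orientation': array([-0.17186241,  0.33457388,  0.83204518, -0.40770634])}
top {'fovy': 57.41951832615301, 'cx': 314.85618616077915, 'cy': 202.07593526789844, 'origin': array([0.35008181, 0.02712667, 1.05614151]), 'orientation': array([ 0.06731555, -0.0706309 , -0.69627957,  0.71110805])}
```

View pics/scene0.png

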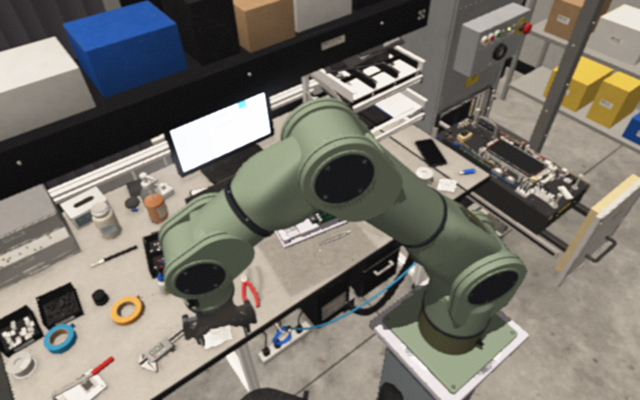

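View pics/top0.png

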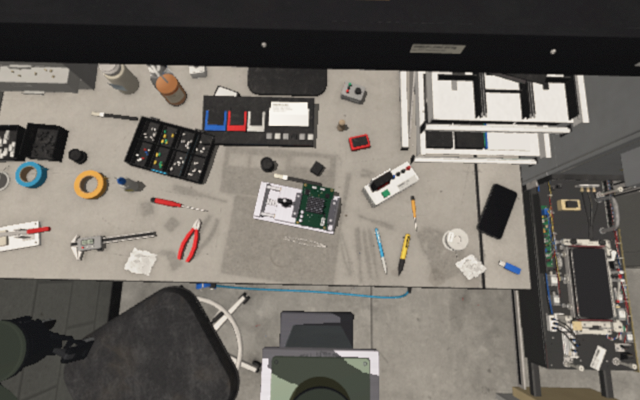

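```bash
cat > h.py <<'E'
import numpy as np, cv2
from scipy.spatial.transform import Rotation as R
from station import *
def cam(n):
    c=get_calibration(n); f=200/np.tan(np.radians(c['fovy']/2)); return c,f,R.from_quat(c['orientation'])
def unproj(n,u,v,z):
    c,f,r=cam(n); d=r.apply([(u-c['cx'])/f,-(v-c['cy'])/f,-1]); o=np.array(c['origin']); return o+d*(z-o[2])/d[2]
def proj(n,p):
    c,f,r=cam(n); q=r.inv().apply(np.atleast_2d(p)-c['origin']); return np.c_[c['cx']+f*q[:,0]/-q[:,2], c['cy']-f*q[:,1]/-q[:,2]]
def crop(img,u0,v0,w,h,s,name):
    cv2.imwrite(name,cv2.resize(img[v0:v0+h,u0:u0+w],None,fx=s,fy=s,interpolation=cv2.INTER_CUBIC))
E
python3 - <<'E'
from h import *
im=cv2.imread('pics/top0.png'); crop(im,240,160,115,85,7,'pics/c0.png')
print(proj('top',[[0,0,0],[.5,0,0],[.5,.2,0]]))
E
```

```text
[[319.71666246 409.11752009]
 [322.77228353 222.14291251]
 [254.19759738 220.68989412]]
```

View pics/c0.png

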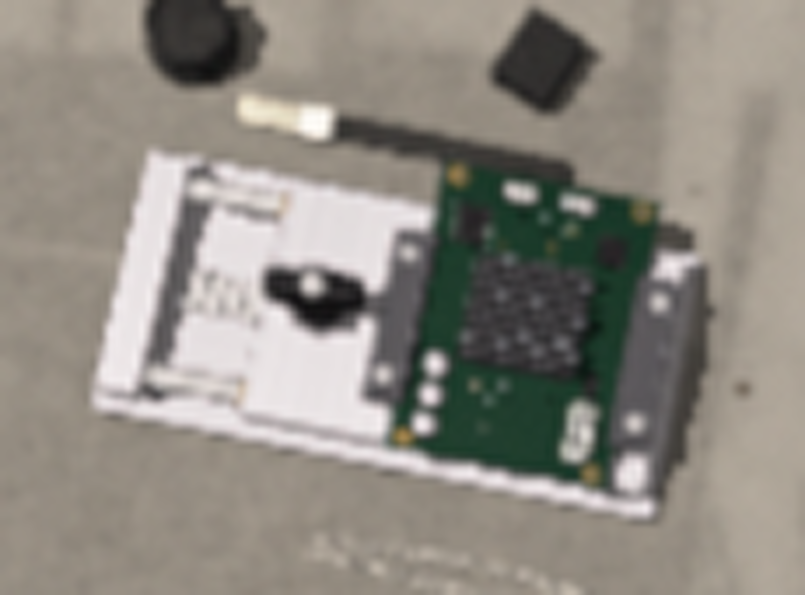

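```bash
cat > fit.py <<'E'
from h import *
from scipy.optimize import least_squares
pts=[((150,153),(56,170,12),0),((95,405),(-56,170,12),0),((655,518),(-56,-66,12),0),
((445,165),(60,45,48),1),((660,203),(60,-45,48),1),((388,440),(-60,45,48),1),((605,490),(-60,-45,48),1),
((398,232),(35,58,54.5),0),((362,397),(-35,58,54.5),0),((316,298),(0,83,80),0),
((532,317),(0,0,74),1)]
def model(p):
    a=p[2];c,s=np.cos(a),np.sin(a)
    w=[]
    for _,q,b in pts:
        x,y,z=np.array(q)/1000; x+=p[3]*b
        w.append([p[0]+c*x-s*y,p[1]+s*x+c*y,z])
    return proj('top',w)
obs=np.array([((U+.5)/7-.5+240,(V+.5)/7-.5+160) for (U,V),_,_ in pts])
r=least_squares(lambda p:(model(p)-obs).ravel(),[.55,.05,-.2,0],loss='soft_l1')
if __name__=='__main__':
    print(r.x,np.degrees(r.x[2])); print(np.round(model(r.x)-obs,2))
    im=cv2.imread('pics/top0.png');big=cv2.resize(im[160:245,240:355],None,fx=7,fy=7,interpolation=cv2.INTER_CUBIC)
    for u,v in model(r.x): cv2.circle(big,(int((u-240+.5)*7),int((v-160+.5)*7)),4,(0,0,255),1)
    cv2.imwrite('pics/fit0.png',big)
E
python3 fit.py
```

```text
[ 0.53106746  0.02562628 -0.17177555  0.00760184] -9.842014092289906
[[ 0.21  0.01]
 [-0.44  0.94]
 [-0.05  0.45]
 [ 0.17 -0.53]
 [ 0.57 -0.03]
 [-0.19  1.28]
 [ 0.61  0.32]
 [ 0.   -0.49]
 [ 0.08  0.1 ]
 [-0.25 -1.41]
 [-0.7  -0.65]]
```

View pics/fit0.png

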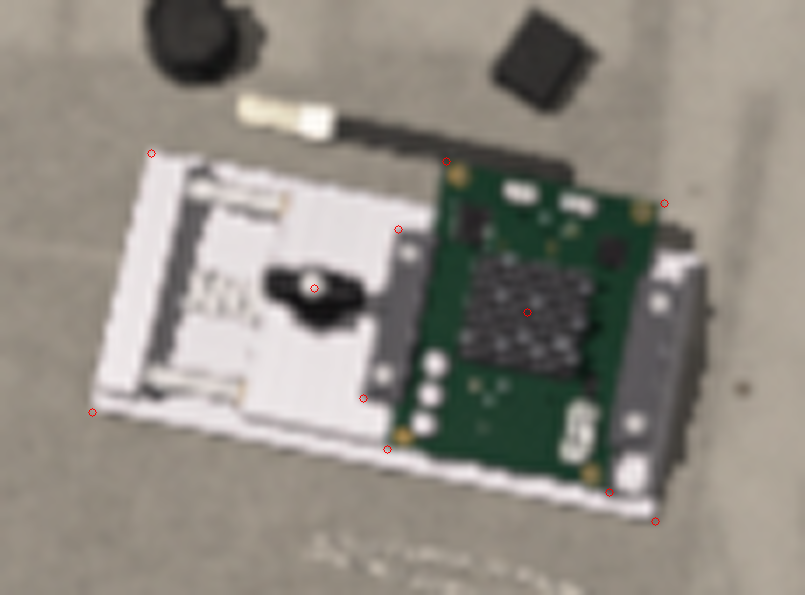

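```bash
cat >> h.py <<'E'
MID=np.array([.5311,.0256]);YAW=-9.84
def hold(x,y):  # holder mm -> world xy
    a=np.radians(YAW);c,s=np.cos(a),np.sin(a); return MID+np.array([c*x-s*y,s*x+c*y])/1000
def plan(xy,z,ty,n=8):
    """needed tool-frame delta from measured pose; ty = desired world angle deg of tool y"""
    o=get_obs();r=R.from_quat(o['eef_rot']);p=o['position']
    d=r.inv().apply(np.r_[xy,z]-p); M=r.as_matrix(); cur=np.degrees(np.arctan2(M[1,1],M[0,1]))
    dy=-((ty-cur+90)%180-90)
    print('t%.2f'%o['time'],'pos',np.round(p,4),'tooly %.2f'%cur,'tilt',np.round(M[:2,2],4),'F',np.round(o['contact_force'],1),'gap %.3f'%o['finger_gap'])
    print('delta',np.round(d,4),'yaw %.2f'%dy)
E
python3 - <<'E'
from h import *
k=hold(0,83);print(k,hold(7.5,0)); plan(k,.2,YAW)
E
```

```text
[0.54528448 0.10737897] [0.53848967 0.02431827]
t0.10 pos [0.2195 0.5312 0.2309] tooly 67.55 tilt [-0.0003 -0.0009] F [-0.1 -0.2 -0.1] gap 0.997
delta [-0.463  -0.2673  0.0312] yaw 77.39
```

Emit:
move_arm:
  deltas:
    - [-0.02,-0.012,0,4]
    - [-0.05,-0.028,0,9]
    - [-0.08,-0.045,0.002,14]
    - [-0.11,-0.063,0.004,19]
    - [-0.14,-0.08,0.006,24]
    - [-0.17,-0.097,0.008,29]
    - [-0.2,-0.115,0.01,34]
    - [-0.23,-0.133,0.01,39]
  gripper: 0
  force: 60

```text
time: 0.77
position: [0.3819, 0.3191, 0.2209]
eef_rot: [0.513, 0.859, -0.0, -0.0]
contact_force: [-0.0, 0.3, -0.2]
finger_gap: 1.004
```

```bash
python3 - <<'E'
from h import *
plan(hold(0,83),.2,YAW)
E
```

```text
t0.77 pos [0.3819 0.3191 0.2209] tooly 28.31 tilt [-0.0005 -0.0005] F [-0.   0.3 -0.2] gap 1.004
delta [-0.2639  0.0434  0.0209] yaw 38.15
```

Emit:
move_arm:
  deltas:
    - [-0.033,0.005,0.002,5]
    - [-0.066,0.011,0.005,10]
    - [-0.099,0.016,0.008,15]
    - [-0.132,0.022,0.01,20]
    - [-0.165,0.027,0.013,25]
    - [-0.198,0.033,0.016,30]
    - [-0.231,0.038,0.019,34]
    - [-0.264,0.0434,0.021,38.2]

```text
time: 1.43
position: [0.5462, 0.108, 0.1999]
eef_rot: [0.765, 0.644, -0.0, -0.0]
contact_force: [0.3, 0.4, -0.4]
finger_gap: 1.001
```

```bash
python3 - <<'E'
from h import *
for n in("scene","top"): cv2.imwrite(f"pics/{n}1.png",get_image(n))
crop(cv2.imread('pics/top1.png'),220,120,160,120,5,'pics/c1.png')
crop(cv2.imread('pics/scene1.png'),200,170,200,140,4,'pics/s1.png')
plan(hold(0,83),.056,YAW)
E
```

```text
t1.53 pos [0.5476 0.1046 0.1997] tooly -10.16 tilt [ 0.0005 -0.0028] F [-0.5  1.   0.9] gap 0.997
delta [ 0.0027 -0.0029  0.1437] yaw -0.32
```

View pics/c1.png

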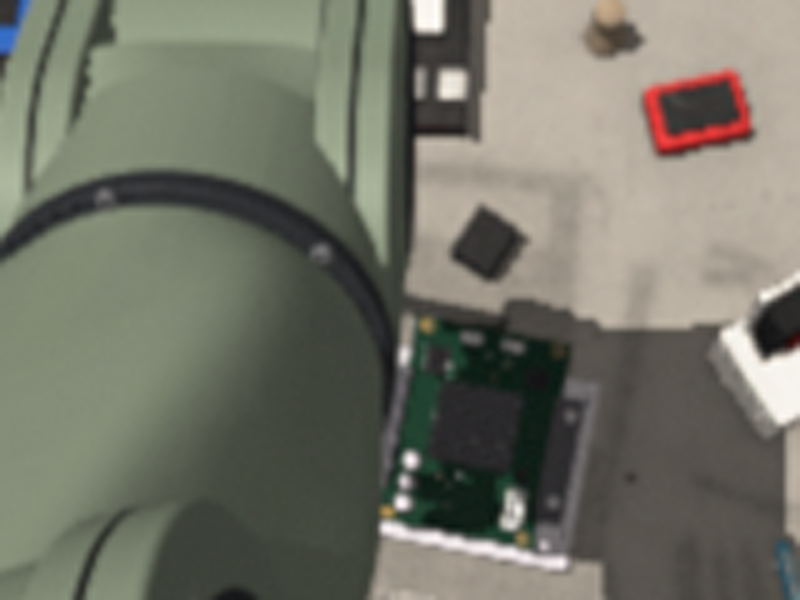

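View pics/s1.png

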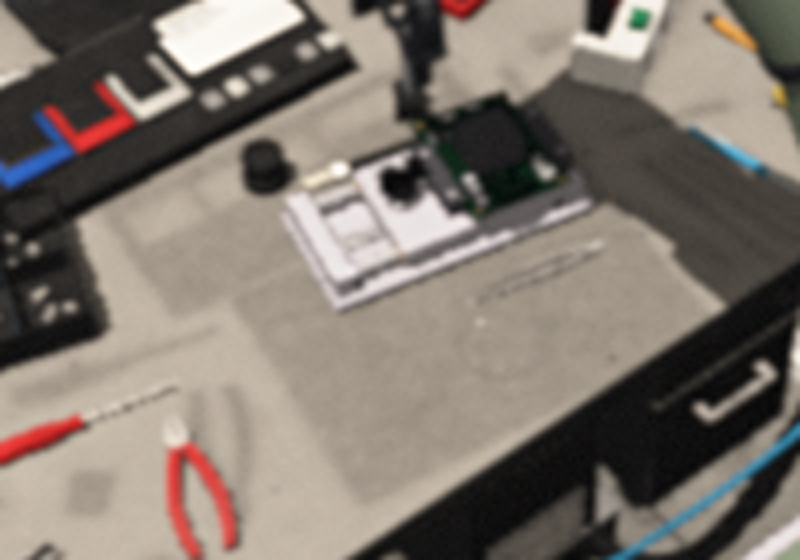

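```bash
python3 - <<'E'
from h import *
L=[(0,83,69.5),(0,63,82.5),(0,103,82.5),(-56,170,12),(56,170,12),(-56,-66,12),(-35,58,54.5),(-52.5,45,48)]
P=[[*hold(x,y),z/1000] for x,y,z in L]
q=proj('scene',P); big=cv2.resize(cv2.imread('pics/scene1.png')[195:255,260:360],None,fx=8,fy=8,interpolation=cv2.INTER_CUBIC)
for u,v in q: cv2.circle(big,(int((u-260+.5)*8),int((v-195+.5)*8)),4,(0,0,255),1)
cv2.imwrite('pics/s1b.png',big)
E
```

```text
(no output)
```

View pics/s1b.png

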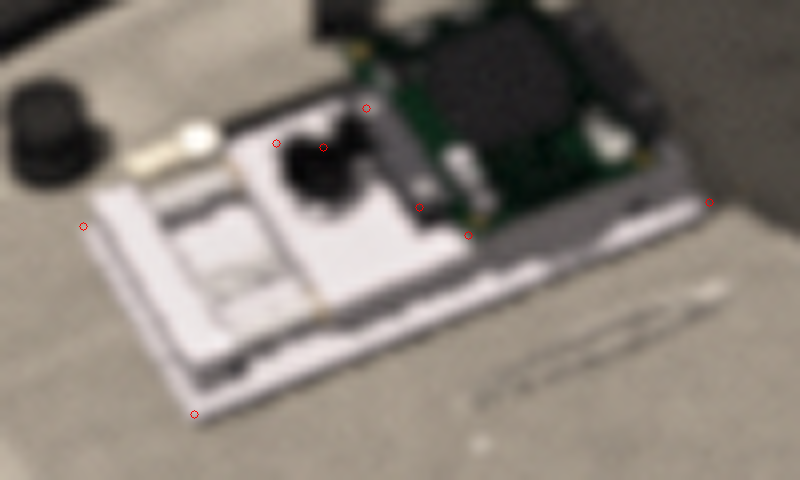

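Emit:
move_arm:
  deltas:
    - [0,0,0.01,0]
    - [0,0,0.025,0]
    - [0,0,0.04,0]
    - [0,0,0.055,0]
    - [0,0,0.065,0]
    - [0,0,0.07,0]
    - [0,0,0.07,0]
    - [0,0,0.07,0]

```text
time: 2.2
position: [0.5457, 0.1095, 0.1306]
eef_rot: [0.764, 0.645, 0.0, 0.0]
contact_force: [-0.3, 0.6, 0.0]
finger_gap: 1.0
```

```bash
python3 - <<'E'
from h import *
cv2.imwrite("pics/scene2.png",get_image("scene"))
crop(cv2.imread('pics/scene2.png'),260,180,100,75,8,'pics/s2.png')
plan(hold(0,83),.056,YAW)
E
```

```text
t2.25 pos [0.5459 0.1095 0.1309] tooly -9.65 tilt [0.0007 0.    ] F [-0.   0.4  0.2] gap 1.000
delta [-0.0022 -0.0003  0.0749] yaw 0.19
```

View pics/s2.png

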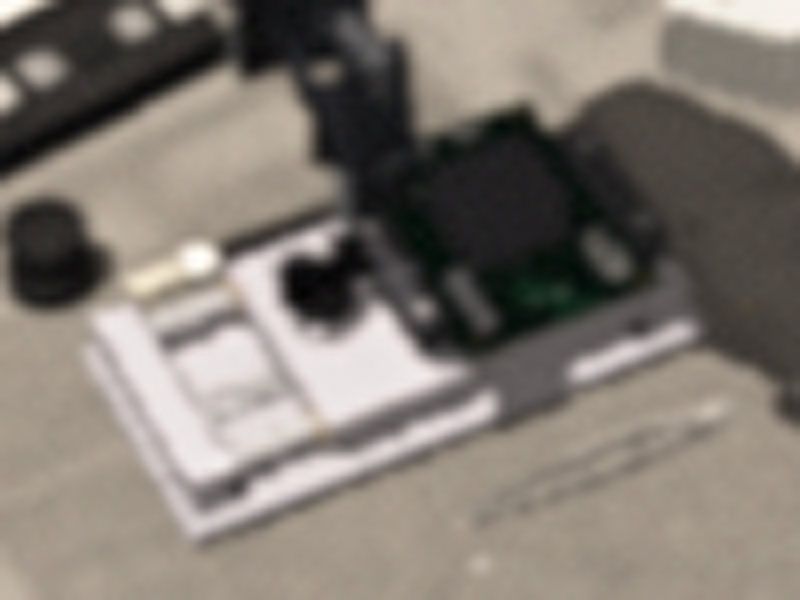

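Emit:
move_arm:
  deltas:
    - [-0.001,0,0.012,0]
    - [-0.002,0,0.025,0]
    - [-0.002,0,0.04,0]
    - [-0.002,0,0.055,0]
    - [-0.002,0,0.066,0]
    - [-0.002,0,0.072,0]
    - [-0.002,0,0.075,0]
    - [-0.002,0,0.075,0]

```text
time: 2.92
position: [0.5453, 0.1075, 0.0553]
eef_rot: [0.764, 0.645, -0.0, 0.0]
contact_force: [-0.0, 0.3, -0.6]
finger_gap: 1.001
```

Emit:
move_arm:
  deltas:
    - [0,0,0,0]
    - [0,0,0,0]
    - [0,0,0,0]
    - [0,0,0,0]
    - [0,0,0,0]
    - [0,0,0,0]
  gripper: 0.5

```text
time: 3.42
position: [0.5454, 0.1076, 0.0555]
eef_rot: [0.764, 0.645, 0.0, 0.0]
contact_force: [0.6, -0.3, 0.2]
finger_gap: 0.501
```

```bash
python3 - <<'E'
from h import *
cv2.imwrite("pics/scene3.png",get_image("scene"))
crop(cv2.imread('pics/scene3.png'),260,180,100,75,8,'pics/s3.png')
plan(hold(0,83),.056,YAW)
E
```

```text
t3.47 pos [0.5453 0.1075 0.0554] tooly -9.65 tilt [ 0.     -0.0001] F [-0.1 -0.7 -0.2] gap 0.503
delta [-0.0001 -0.     -0.0006] yaw 0.19
```

View pics/s3.png

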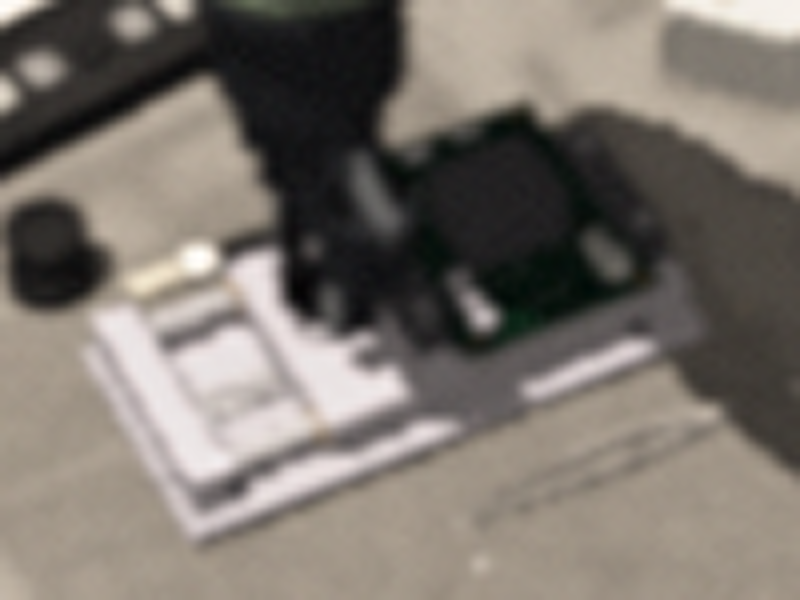

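Emit:
move_arm:
  deltas:
    - [0,0,0,0]
    - [0,0,0,0]
    - [0,0,0,0]
    - [0,0,0,0]
    - [0,0,0,0]
    - [0,0,0,0]
    - [0,0,0,0]
    - [0,0,0,0]
  gripper: 1
  force: 40

```text
time: 4.13
position: [0.5467, 0.1073, 0.0558]
eef_rot: [0.764, 0.645, 0.001, 0.001]
contact_force: [5.6, -2.0, 2.9]
finger_gap: 0.235
```

```bash
python3 - <<'E'
from h import *
plan(hold(0,83),.056,YAW);print(get_obs()['wrist_torque'])
E
```

```text
t4.13 pos [0.5467 0.1073 0.0558] tooly -9.67 tilt [ 0.0033 -0.0002] F [ 5.6 -2.   2.9] gap 0.235
delta [-0.0002 -0.0014 -0.0002] yaw 0.17
[-0.27555506 -1.43084897 -0.02029053]
```

Emit:
move_arm:
  deltas:
    - [0,0.001,0,0]
    - [0,0.001,0,0]
    - [0,0.001,0,0]
    - [0,0.001,0,0]

```text
time: 4.47
position: [0.5468, 0.1073, 0.0557]
eef_rot: [0.764, 0.645, 0.0, 0.0]
contact_force: [1.6, -2.0, 7.6]
finger_gap: 0.236
```

```bash
python3 - <<'E'
from h import *
plan(hold(0,83),.056,YAW);print(get_obs()['wrist_torque'])
cv2.imwrite("pics/scene4.png",get_image("scene"))
crop(cv2.imread('pics/scene4.png'),260,180,100,75,8,'pics/s4.png')
E
```

```text
t4.47 pos [0.5468 0.1073 0.0557] tooly -9.66 tilt [ 0.0013 -0.0001] F [ 1.6 -2.   7.6] gap 0.236
delta [-0.0002 -0.0015 -0.0003] yaw 0.18
[-0.1372588  -0.41165754 -0.05968468]
```

View pics/s4.png

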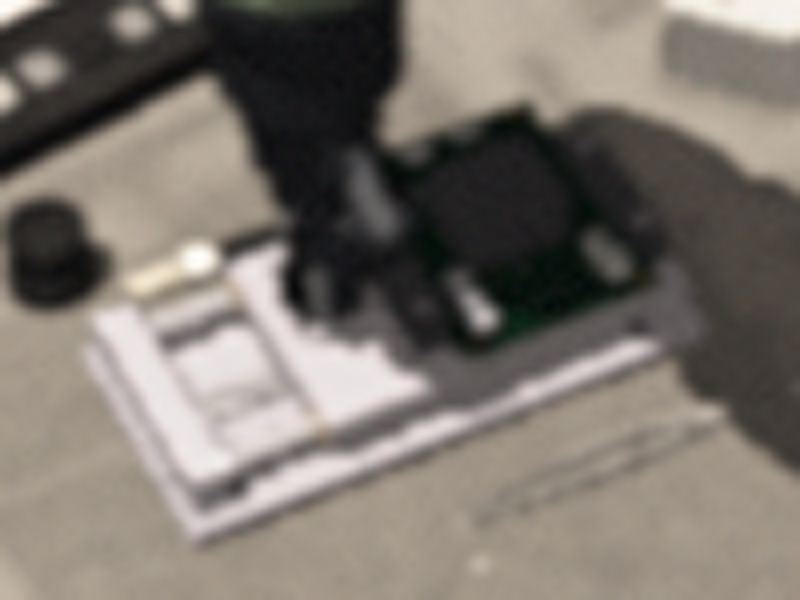

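Emit:
move_arm:
  deltas:
    - [0,0.001,0,0]
    - [0,0.001,-0.001,0]
    - [0,0.001,-0.003,0]
    - [0,0.001,-0.006,0]
    - [0,0.001,-0.009,0]
    - [0,0.001,-0.009,0]
  gripper: 0.6

```text
time: 5.02
position: [0.5475, 0.1072, 0.065]
eef_rot: [0.764, 0.645, 0.0, 0.0]
contact_force: [-0.2, -0.5, 0.4]
finger_gap: 0.399
```

Emit:
move_arm:
  deltas:
    - [0,0,0,0]
    - [0,0,0,0]
    - [0,0,0,0]
    - [0,0,0,0]
    - [0,0,0,0]
    - [0,0,0,0]
    - [0,0,0,0]
    - [0,0,0,0]
  gripper: 1
  force: 40

```text
time: 5.68
position: [0.547, 0.1073, 0.0644]
eef_rot: [0.764, 0.645, -0.0, -0.0]
contact_force: [-1.8, 0.1, 6.3]
finger_gap: 0.133
```

```bash
python3 - <<'E'
from h import *
plan(hold(0,83),.064,YAW);print(get_obs()['wrist_torque'])
E
```

```text
t5.68 pos [0.547  0.1073 0.0644] tooly -9.63 tilt [-0.0005  0.0001] F [-1.8  0.1  6.3] gap 0.133
delta [-0.0002 -0.0017  0.0004] yaw 0.21
[0.09902981 0.60906006 0.08806654]
```

Emit:
move_arm:
  deltas:
    - [0,0,0,-4]
    - [0,0,0,-9]
    - [0,0,0,-14]
    - [0,0,0,-19]
    - [0,0,0,-24]
    - [0,0,0,-29]
    - [0,0,0,-34]
    - [0,0,0,-39]

```text
time: 6.35
position: [0.5474, 0.1074, 0.0644]
eef_rot: [0.503, 0.864, 0.0, 0.0]
contact_force: [0.2, 2.2, 3.7]
finger_gap: 0.126
```

```bash
python3 - <<'E'
from h import *
plan(hold(0,83),.064,YAW+80);print(get_obs()['wrist_torque'])
E
```

```text
t6.35 pos [0.5474 0.1074 0.0644] tooly 29.60 tilt [0.0003 0.0003] F [0.2 2.2 3.7] gap 0.126
delta [ 0.001  -0.0018  0.0004] yaw -40.56
[ 0.27690729  0.11073155 -0.08937249]
```

Emit:
move_arm:
  deltas:
    - [0,0,0,-5]
    - [0,0,0,-10]
    - [0,0,0,-15]
    - [0,0,0,-20]
    - [0,0,0,-25]
    - [0,0,0,-31]
    - [0,0,0,-36]
    - [0,0,0,-41]

```text
time: 7.02
position: [0.5476, 0.1077, 0.0644]
eef_rot: [0.168, 0.986, 0.0, 0.0]
contact_force: [1.5, 3.3, 1.8]
finger_gap: 0.131
```

```bash
python3 - <<'E'
from h import *
plan(hold(0,83)+[.0015,0],.064,YAW+80);print(get_obs()['wrist_torque'])
r=R.from_quat(get_obs()['eef_rot']);a=np.radians(YAW)
print(r.inv().apply([-np.sin(a)*.032,np.cos(a)*.032,0]))
cv2.imwrite("pics/scene5.png",get_image("scene"))
crop(cv2.imread('pics/scene5.png'),260,180,100,75,8,'pics/s5.png')
E
```

```text
t7.02 pos [0.5476 0.1077 0.0644] tooly 70.61 tilt [0.0009 0.0008] F [1.5 3.3 1.8] gap 0.131
delta [ 0.0007 -0.0006  0.0004] yaw 0.45
[ 0.64768192 -0.23784506 -0.14163245]
[5.30923191e-03 3.15564761e-02 2.95489642e-05]
```

View pics/s5.png

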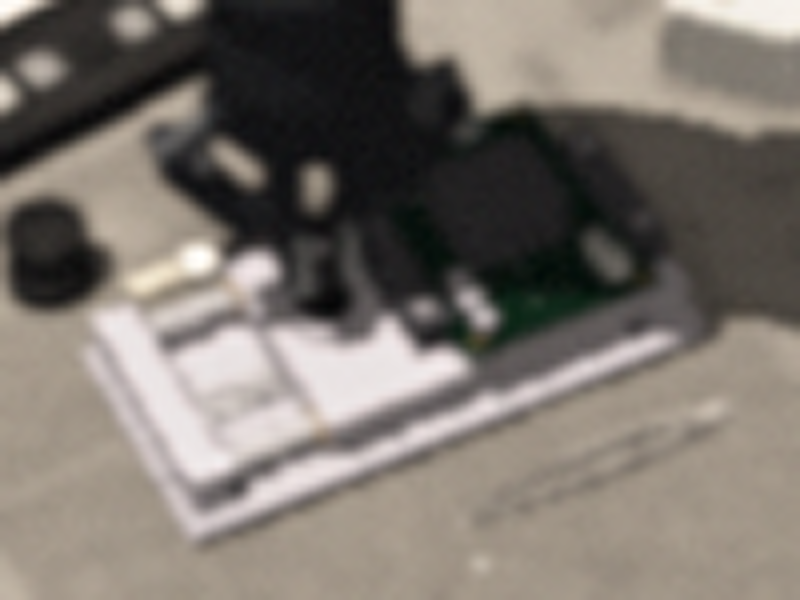

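Emit:
move_arm:
  deltas:
    - [0.0005,0.003,0,0]
    - [0.0012,0.007,0,0]
    - [0.0018,0.011,0,0]
    - [0.0027,0.016,0,0]
    - [0.0035,0.021,0,0]
    - [0.0044,0.026,0,0]
    - [0.005,0.03,0,0]
    - [0.0054,0.032,0,0]

```text
time: 7.73
position: [0.5533, 0.1399, 0.0644]
eef_rot: [0.171, 0.985, 0.0, 0.0]
contact_force: [1.8, -2.5, 5.6]
finger_gap: 0.129
```

```bash
python3 - <<'E'
from h import *
plan(hold(0,83+32)+[.0015,0],.064,YAW+80);print(get_obs()['wrist_torque'])
cv2.imwrite("pics/scene6.png",get_image("scene"))
crop(cv2.imread('pics/scene6.png'),260,180,100,75,8,'pics/s6.png')
E
```

```text
t7.73 pos [0.5533 0.1399 0.0644] tooly 70.29 tilt [0.0007 0.0001] F [ 1.8 -2.5  5.6] gap 0.129
delta [ 0.0006 -0.0013  0.0004] yaw 0.13
[-0.42627223 -0.59923503 -0.02874276]
```

View pics/s6.png

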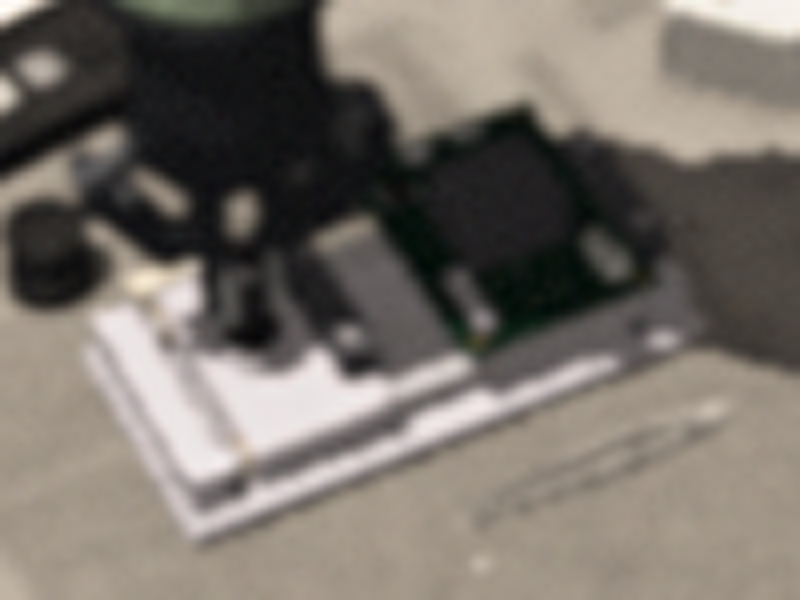

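Emit:
move_arm:
  deltas:
    - [0,0,0,0]
    - [0,0,0,0]
    - [0,0,0,0]
    - [0,0,-0.01,0]
    - [0,0,-0.03,0]
    - [0,0,-0.06,0]
    - [0,0,-0.09,0]
    - [0,0,-0.11,0]
  gripper: 0.55

```text
time: 8.45
position: [0.5532, 0.1393, 0.1775]
eef_rot: [0.171, 0.985, 0.0, 0.001]
contact_force: [0.9, 0.0, 0.7]
finger_gap: 0.453
```

```bash
python3 - <<'E'
from h import *
plan(hold(9,0),.174,YAW)
for n in("scene","top"): cv2.imwrite(f"pics/{n}7.png",get_image(n))
crop(cv2.imread('pics/scene7.png'),260,180,100,75,8,'pics/s7.png')
crop(cv2.imread('pics/top7.png'),220,120,160,120,5,'pics/c7.png')
E
```

```text
t8.45 pos [0.5532 0.1393 0.1775] tooly 70.34 tilt [0.0018 0.0007] F [0.9 0.  0.7] gap 0.453
delta [-0.0263 -0.1129  0.0034] yaw 80.18
```

View pics/s7.png

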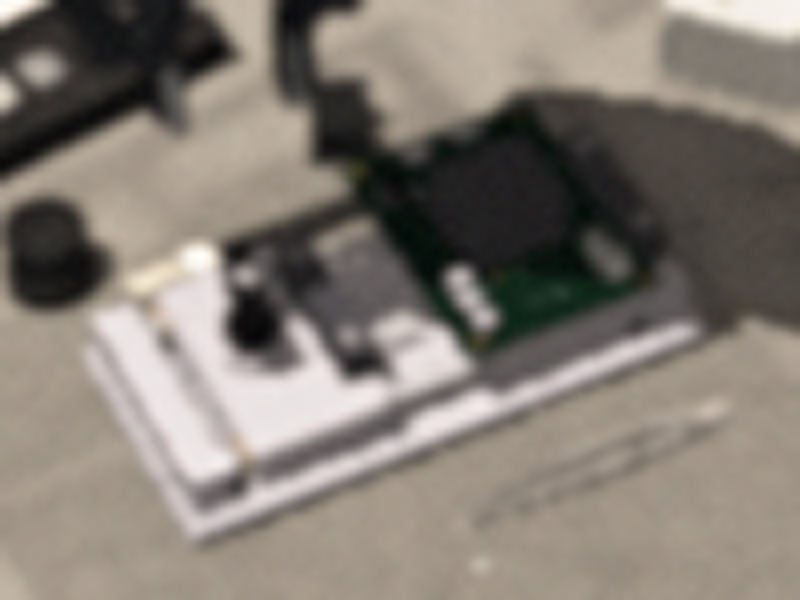

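View pics/c7.png

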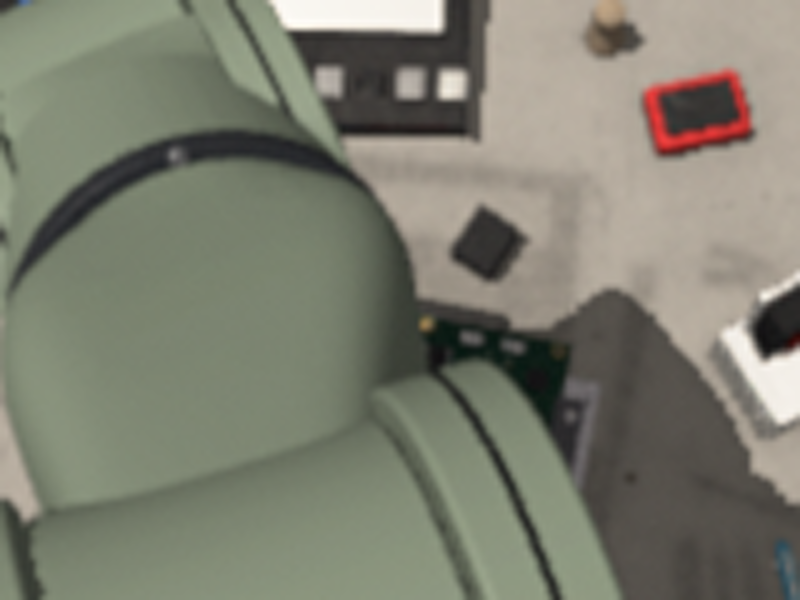

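```bash
python3 - <<'E'
from h import *
for cn,u0,v0,w,h,s in(('scene',260,180,100,75,8),('top',240,160,115,85,7)):
    src='pics/scene7.png' if cn=='scene' else 'pics/top0.png'
    big=cv2.resize(cv2.imread(src)[v0:v0+h,u0:u0+w],None,fx=s,fy=s,interpolation=cv2.INTER_CUBIC)
    for dx,col in((7.5,(0,0,255)),(9,(0,255,255))):
        P=[[*hold(dx+a*20,b*23),.074] for a,b in((1,1),(1,-1),(-1,-1),(-1,1))]+[[*hold(dx+a*60,b*45),.048] for a,b in((1,1),(1,-1),(-1,-1),(-1,1))]
        q=((proj(cn,P)-[u0,v0]+.5)*s).astype(np.int32)
        cv2.polylines(big,[q[:4].reshape(-1,1,2),q[4:].reshape(-1,1,2)],True,col,1)
    cv2.imwrite(f'pics/ov_{cn}.png',big)
E
```

```text
(no output)
```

View pics/ov_scene.png

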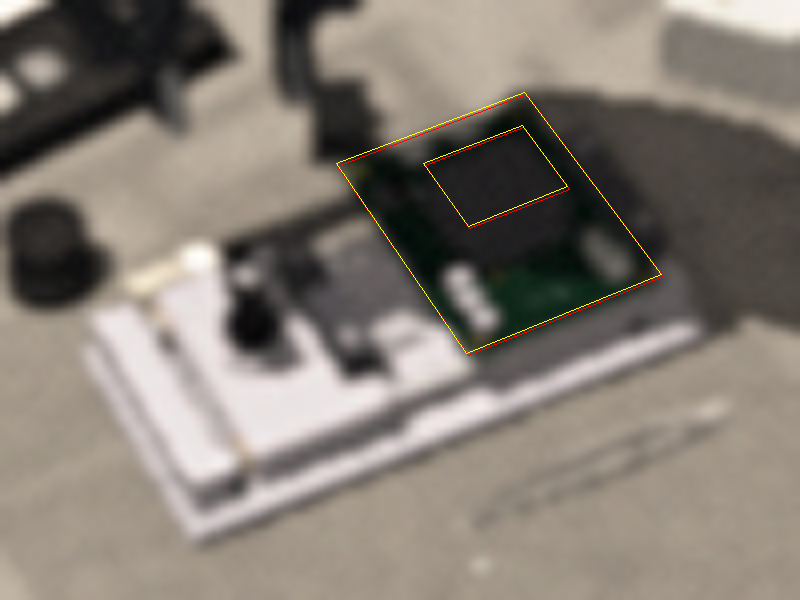

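View pics/ov_top.png

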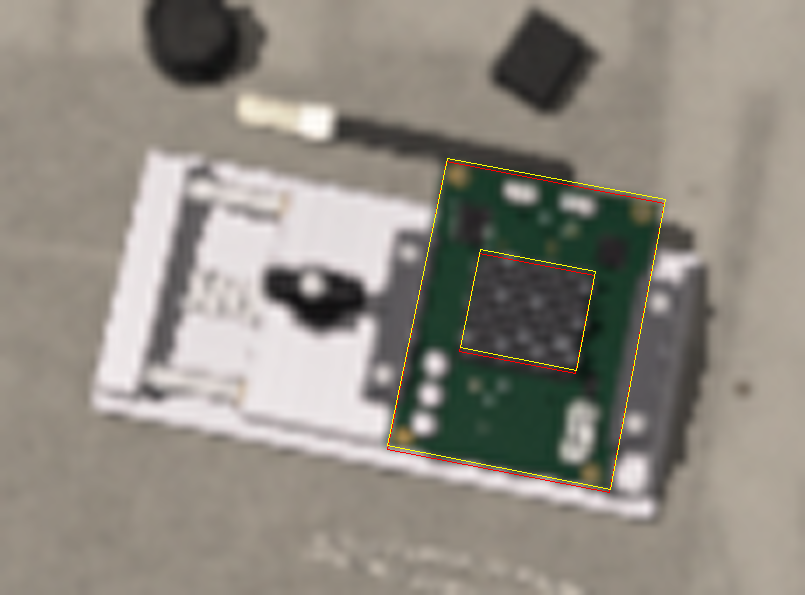

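Emit:
move_arm:
  deltas:
    - [-0.002,-0.007,0,4]
    - [-0.004,-0.014,0,9]
    - [-0.007,-0.022,0,14]
    - [-0.01,-0.03,0,19]
    - [-0.012,-0.038,0,24]
    - [-0.014,-0.046,0,29]
    - [-0.016,-0.053,0,35]
    - [-0.018,-0.06,0,41]
  gripper: 0

```text
time: 9.22
position: [0.5494, 0.0761, 0.1742]
eef_rot: [0.507, 0.862, -0.0, -0.0]
contact_force: [-0.7, -0.4, -0.4]
finger_gap: 1.002
```

```bash
python3 - <<'E'
from h import *
plan(hold(8.5,0),.174,YAW)
E
```

```text
t9.22 pos [0.5494 0.0761 0.1742] tooly 29.04 tilt [-0.0007 -0.    ] F [-0.7 -0.4 -0.4] gap 1.002
delta [-0.0406 -0.0339  0.0002] yaw 38.88
```

Emit:
move_arm:
  deltas:
    - [-0.006,-0.005,0,6]
    - [-0.012,-0.01,0,12]
    - [-0.018,-0.015,0,18]
    - [-0.024,-0.02,0,24]
    - [-0.03,-0.025,0,30]
    - [-0.036,-0.03,0,35]
    - [-0.0406,-0.0339,0,38.9]
    - [-0.0406,-0.0339,0,38.9]

```text
time: 9.88
position: [0.5396, 0.0235, 0.1742]
eef_rot: [0.765, 0.644, -0.001, 0.0]
contact_force: [-0.4, -0.0, -0.5]
finger_gap: 1.002
```

Emit:
move_arm:
  deltas:
    - [0,0,0.008,0]
    - [0,0,0.018,0]
    - [0,0,0.03,0]
    - [0,0,0.042,0]
    - [0,0,0.052,0]
    - [0,0,0.06,0]
    - [0,0,0.065,0]
    - [0,0,0.065,0]

```text
time: 10.55
position: [0.5397, 0.0247, 0.1083]
eef_rot: [0.763, 0.646, -0.001, -0.0]
contact_force: [0.2, -0.5, 0.6]
finger_gap: 1.003
```

```bash
python3 - <<'E'
from h import *
plan(hold(8.5,0),.056,YAW)
cv2.imwrite("pics/scene8.png",get_image("scene"))
crop(cv2.imread('pics/scene8.png'),260,180,100,75,8,'pics/s8.png')
E
```

```text
t10.55 pos [0.5397 0.0247 0.1083] tooly -9.51 tilt [-0.0014 -0.0001] F [ 0.2 -0.5  0.6] gap 1.003
delta [-0.0006 -0.0001  0.0523] yaw 0.33
```

View pics/s8.png

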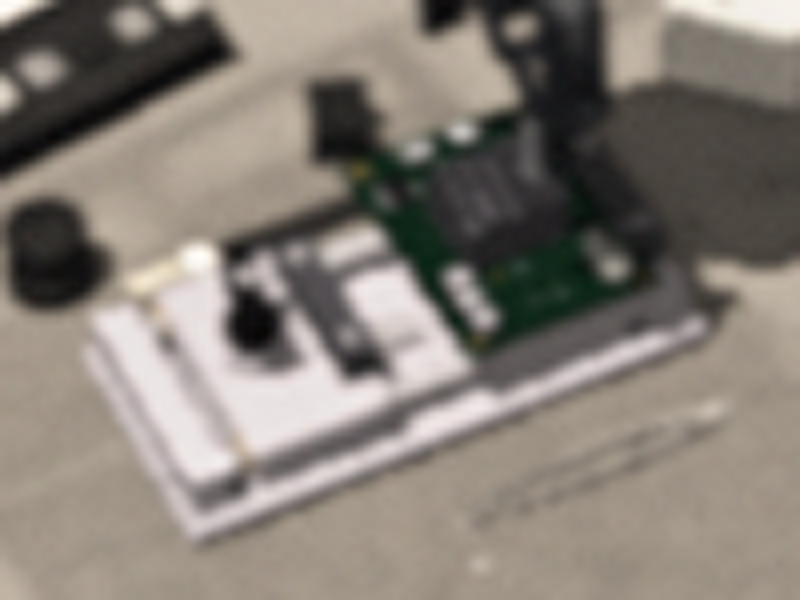

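Emit:
move_arm:
  deltas:
    - [0,0,0.008,0]
    - [0,0,0.018,0]
    - [0,0,0.028,0]
    - [0,0,0.037,0]
    - [0,0,0.044,0]
    - [0,0,0.049,0]
    - [0,0,0.052,0]
    - [0,0,0.052,0]

```text
time: 11.27
position: [0.5399, 0.0245, 0.0567]
eef_rot: [0.764, 0.646, -0.0, -0.0]
contact_force: [0.2, -0.4, 0.3]
finger_gap: 1.0
```

Emit:
move_arm:
  deltas:
    - [0,0,0,0]
    - [0,0,0,0]
    - [0,0,0,0]
    - [0,0,0,0]
    - [0,0,0,0]
  gripper: 0.44
  force: 40

```text
time: 11.68
position: [0.5402, 0.0246, 0.0575]
eef_rot: [0.764, 0.646, 0.0, 0.0]
contact_force: [-0.4, -0.9, -0.4]
finger_gap: 0.557
```

```bash
python3 - <<'E'
from h import *
plan(hold(8.5,0),.056,YAW)
cv2.imwrite("pics/scene9.png",get_image("scene"))
crop(cv2.imread('pics/scene9.png'),260,180,100,75,8,'pics/s9.png')
E
```

```text
t11.68 pos [0.5402 0.0246 0.0575] tooly -9.55 tilt [ 0.0003 -0.    ] F [-0.4 -0.9 -0.4] gap 0.557
delta [-0.0005 -0.0006  0.0015] yaw 0.29
```

View pics/s9.png

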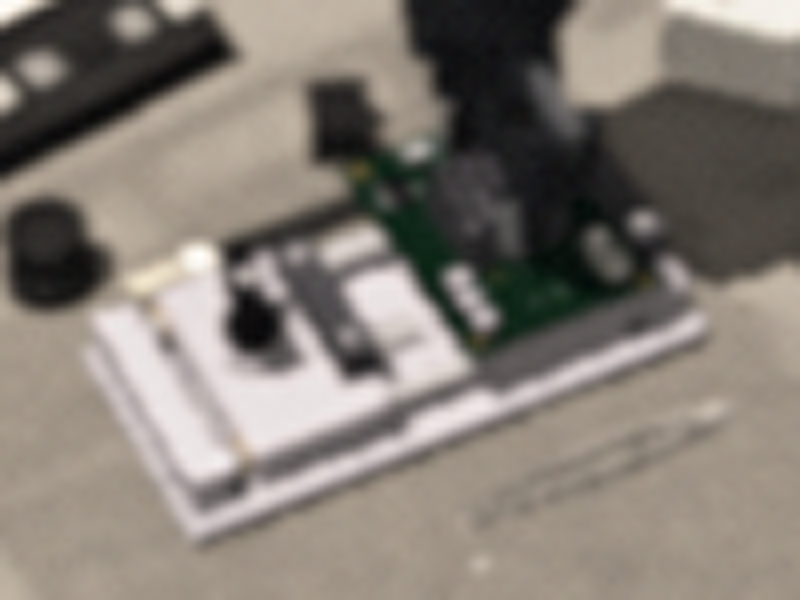

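Emit:
move_arm:
  deltas:
    - [0,0,0.001,0]
    - [0,0,0.002,0]
    - [0,0,0.003,0]
    - [0,0,0.003,0]

```text
time: 12.07
position: [0.54, 0.0246, 0.0541]
eef_rot: [0.764, 0.646, -0.0, -0.0]
contact_force: [-0.3, -0.3, 0.4]
finger_gap: 0.56
```

Emit:
move_arm:
  deltas:
    - [0,0,0,0]
    - [0,0,0,0]
    - [0,0,0,0]
    - [0,0,0,0]
    - [0,0,0,0]
    - [0,0,0,0]
  gripper: 1
  force: 50

```text
time: 12.57
position: [0.54, 0.0246, 0.0544]
eef_rot: [0.764, 0.646, -0.0, 0.0]
contact_force: [-2.2, 0.3, 6.0]
finger_gap: 0.455
```

```bash
python3 - <<'E'
from h import *
plan(hold(8.5,0),.056,YAW);print(get_obs()['wrist_torque'])
E
```

```text
t12.57 pos [0.54   0.0246 0.0544] tooly -9.55 tilt [-0.0001 -0.0001] F [-2.2  0.3  6. ] gap 0.455
delta [-0.0005 -0.0005 -0.0016] yaw 0.29
[-0.02209031  0.40218175 -0.02677211]
```

Emit:
move_arm:
  deltas:
    - [0,0,-0.0004,0]
    - [0,0,-0.0007,0]
    - [0.001,0,-0.0007,0]
    - [0.003,0,-0.0007,0]
    - [0.005,0,-0.0007,0]
    - [0.007,0,-0.0007,0]
    - [0.009,0,-0.0007,0]
    - [0.011,0,-0.0007,0]

```text
time: 13.23
position: [0.5419, 0.0357, 0.055]
eef_rot: [0.763, 0.646, -0.0, 0.0]
contact_force: [0.3, 0.4, -1.1]
finger_gap: 0.452
```

Emit:
move_arm:
  deltas:
    - [0.001,0,0,0]
    - [0.002,0,0,0]
    - [0.002,0,0,0]
    - [0.002,0,0,0]

```text
time: 13.57
position: [0.5422, 0.0373, 0.055]
eef_rot: [0.764, 0.646, -0.0, 0.0]
contact_force: [0.2, -0.5, -1.0]
finger_gap: 0.459
```

```bash
python3 - <<'E'
from h import *
plan(hold(8.5,12),.055,YAW);print(get_obs()['wrist_torque'])
cv2.imwrite("pics/scene10.png",get_image("scene"))
crop(cv2.imread('pics/scene10.png'),260,180,100,75,8,'pics/s10.png')
E
```

```text
t13.57 pos [0.5422 0.0373 0.055 ] tooly -9.55 tilt [-0.     -0.0002] F [ 0.2 -0.5 -1. ] gap 0.459
delta [-0.0015 -0.0005 -0.    ] yaw 0.29
[-0.02611753 -0.03957318 -0.02139602]
```

View pics/s10.png

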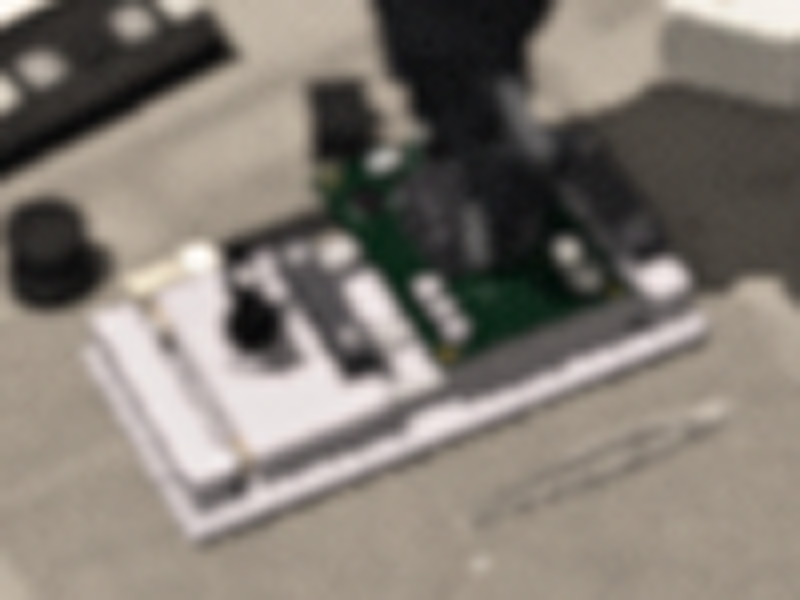

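Emit:
move_arm:
  deltas:
    - [0,0,-0.002,0]
    - [0,0,-0.005,0]
    - [0,0,-0.009,0]
    - [0,0,-0.014,0]
    - [0,0,-0.02,0]
    - [0,0,-0.026,0]
    - [0,0,-0.03,0]
    - [0,0,-0.032,0]

```text
time: 14.28
position: [0.5424, 0.0374, 0.0878]
eef_rot: [0.764, 0.646, 0.0, 0.0]
contact_force: [0.0, 0.2, -1.0]
finger_gap: 0.458
```

```bash
python3 - <<'E'
from h import *
plan(hold(8.5,12),.175,YAW);print(get_obs()['wrist_torque'])
cv2.imwrite("pics/scene11.png",get_image("scene"))
crop(cv2.imread('pics/scene11.png'),260,170,100,75,8,'pics/s11.png')
E
```

```text
t14.28 pos [0.5424 0.0374 0.0878] tooly -9.55 tilt [ 0.0008 -0.    ] F [ 0.   0.2 -1. ] gap 0.458
delta [-0.0016 -0.0006 -0.0872] yaw 0.29
[-1.47775452e-05  3.16635233e-02  5.60281966e-02]
```

View pics/s11.png

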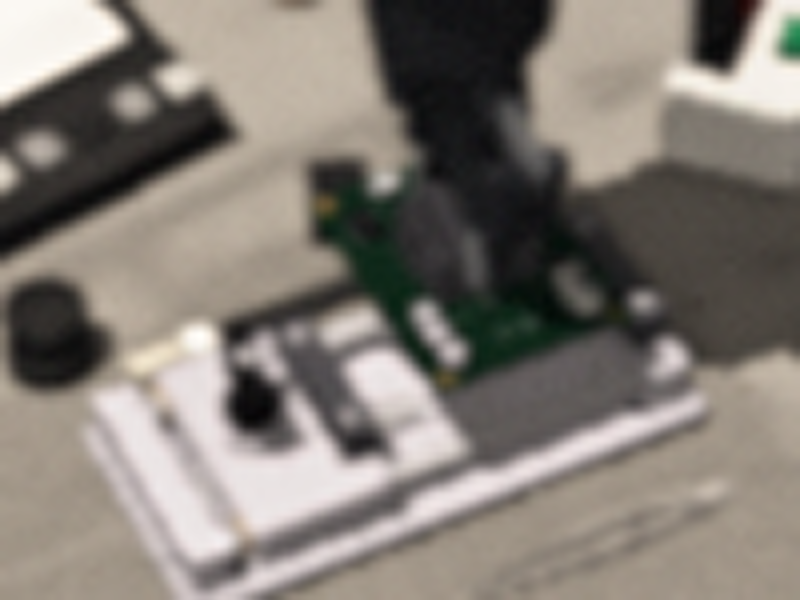

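Emit:
move_arm:
  deltas:
    - [0,0,-0.005,0]
    - [0,0,-0.013,0]
    - [0,0,-0.022,0]
    - [0,0,-0.031,0]
    - [0,0,-0.04,0]
    - [0,0,-0.049,0]
    - [0,0,-0.058,0]
    - [0,0,-0.066,0]

```text
time: 15.0
position: [0.5423, 0.0374, 0.1541]
eef_rot: [0.764, 0.646, 0.0, 0.0]
contact_force: [0.0, -0.0, -1.9]
finger_gap: 0.459
```

Emit:
move_arm:
  deltas:
    - [0,0,-0.008,0]
    - [0,0,-0.016,0]
    - [0,0,-0.023,0]
    - [0,0,-0.028,0]
    - [0,0,-0.03,0]
    - [0,0,-0.03,0]
    - [0,0,-0.03,0]
    - [0,0,-0.03,0]

```text
time: 15.67
position: [0.5421, 0.0374, 0.1826]
eef_rot: [0.764, 0.646, -0.0, -0.0]
contact_force: [0.5, 0.8, -1.3]
finger_gap: 0.456
```

```bash
python3 - <<'E'
from h import *
plan(hold(8.5,12),.185,YAW);print(get_obs()['wrist_torque'])
for n in("scene","top"): cv2.imwrite(f"pics/{n}12.png",get_image(n))
im=cv2.imread('pics/scene12.png');u0,v0,s=250,140,7
big=cv2.resize(im[v0:v0+85,u0:u0+110],None,fx=s,fy=s,interpolation=cv2.INTER_CUBIC)
p=get_obs()['position'];dz=p[2]-.0544
a=hold(8.5,13.5)
for z,col in((.048+dz,(0,0,255)),):
    q=proj('scene',[[*hold(8.5+x*60,13+y*45),z] for x,y in((1,1),(1,-1),(-1,-1),(-1,1))])
    cv2.polylines(big,[((q-[u0,v0]+.5)*s).astype(np.int32).reshape(-1,1,2)],True,col,1)
cv2.imwrite('pics/s12.png',big); print(dz)
E
```

```text
t15.67 pos [0.5421 0.0374 0.1826] tooly -9.55 tilt [-0.0006 -0.0001] F [ 0.5  0.8 -1.3] gap 0.456
delta [-0.0015 -0.0003 -0.0023] yaw 0.29
[ 0.01902709 -0.03971498  0.0506108 ]
0.12828014363277515
```

View pics/s12.png

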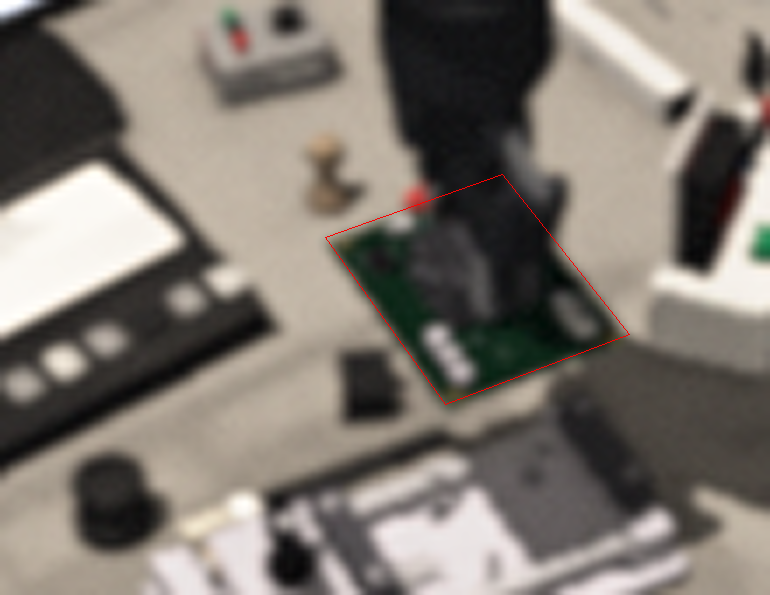

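View pics/top12.png

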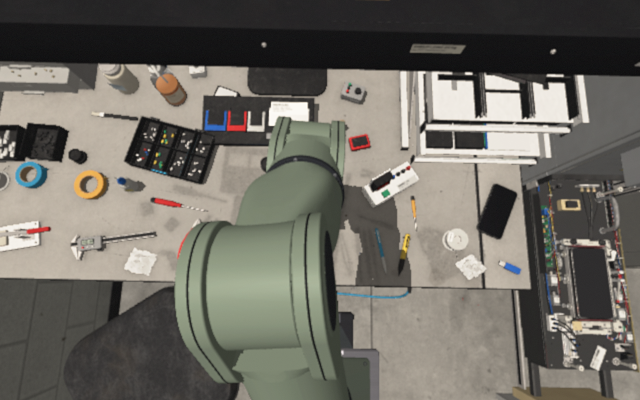

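Emit:
move_arm:
  deltas:
    - [0,0,0,0]
    - [0,0,0,0]
    - [0,0,0,0]
    - [0,0,0,0]
    - [0,0,0,0]
    - [0,0,0,0]
    - [0,0,0,0]
    - [0,0,0,0]

```text
time: 16.43
position: [0.5422, 0.0374, 0.183]
eef_rot: [0.764, 0.646, -0.0, 0.0]
contact_force: [0.3, -1.2, -1.3]
finger_gap: 0.453
```

```bash
python3 - <<'E'
from h import *
plan(hold(8.5,12),.185,YAW)
im=get_image('scene');old=cv2.imread('pics/scene12.png')
print('diff in board region',np.abs(im[160:200,290:345].astype(int)-old[160:200,290:345]).mean())
print(hand_in())
E
```

```text
t16.43 pos [0.5422 0.0374 0.183 ] tooly -9.55 tilt [-0.     -0.0001] F [ 0.3 -1.2 -1.3] gap 0.453
delta [-0.0015 -0.0005 -0.002 ] yaw 0.29
diff in board region 2.5978787878787877
the job is handed in; nothing more can be done
None
```

The arm is holding the board by its heat sink, level and over the holder, with its underside about 17 cm above the worktop. I handed the job in at about 16.4 s.

- **Knob and jaw:** I turned the wing knob about 80° anticlockwise and drew the jaw back by it about 32 mm.
- **Board:** I gripped the heat sink on its two outer fin faces. I then eased the board about 13 mm out of the fixed jaw's slot and lifted it straight up about 128 mm.
- **Last checks:** The gripper opening held steady at 0.45–0.46 (about 39 mm) and the tool tilt read about zero. The board's outline in the scene camera matched a level board to about a pixel, and it did not visibly move while held.
- **First grip failed:** My first try at the knob was too low and closed on its round hub, with an opening of about 20 mm instead of 12 mm. I opened, raised 9 mm and gripped the wing. The tool read about 8 N or less.
- **Not confirmed:** The knob turned out about 1.5 mm from where I had measured it, within the calibration's accuracy. In the last pictures the arm hides part of the bench from the top camera. I did not check each of the other tools one by one, though no unexpected contact force showed.

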